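# Lay out the stripped parts on their boards

## Robot

A 6-joint arm with a two-finger parallel gripper is mounted at the origin on the work surface. World frame = base frame: x ahead of the robot, y to its left, z up, the work surface at z = 0. Lengths are in m, angles in rad, forces in N, time in s.
With the tool pointing down it reaches from about 0.275 to 0.975 m from the base axis. Payload 8.4 kg.
Tool frame: the origin (TCP) lies between the finger pads; the fingertips stand bot.nose_length ahead of it and the grasp point (between the pads) lies 3 mm ahead of it (bot.nose_length is the distance from the TCP to the fingertips, in m); z points along the fingers, y is the line along which they close (so a half turn about z gives the same grasp; the last joint's range is limited). The gripper opens to 92 mm and grips with 3 to 60 N. Pads are 20 mm wide; open, the fingers measure 128 mm over their backs; the gripper's body (75 mm by 189 mm) begins 69 mm behind the grasp point.
Start: joints at [-1.305, 0.353, 1.633, -0, 1.155, -0.002], TCP at [0.165, -0.603, 0.237] pointing down, gripper open.
Joint ranges: [-2.63, 2.63], [-0.92, 2.1], [0.06, 2.66], [-1.3, 4.44], [0, 2.69], [-3.02, 3.02]. Speed limits (rad/s): [2.22, 2.22, 2.79, 3.14, 3.14, 3.14].

## Interface

Orientations are given as a unit quaternion [w, x, y, z].
In Python, from cell import bot gives the robot as it stands.
- The arm moves only by the tool carry_out, never from a script. Its argument "moves" is a list of rows, each a list of 2 entries, a list of its own where there are three numbers: the shift along the tool's x, y, z in mm, then the turn about the tool's z in degrees. In form: [[[tx, ty, tz], twist], ...]. A call has 1 to 10 rows; each row is the pose to reach, as a shift and turn from the pose commanded when the call began, along the tool's axes at that moment; what a row does not reach only later rows make up. A row lasts 1/10 s, in which the tool goes at most 50 mm and 8.59 degrees, less where a joint would pass 70% of its speed; a pose out of reach is approached as far as the arm can. A call with a gripper value outside its range is refused whole. "fingers" is the closure, from -1 (fully open) to 1 (shut), set as the call begins (left out, the last holds). The fingers move at their own pace and stop on an object; the grip force is fixed at half the most. Time passes only in rows, so rows that repeat a pose let the fingers close. It gives the time, the measured TCP pose, the force, the opening and the grip force at its end, in the units of the state.
- bot.get_state(): the state, without advancing time (a new reading comes with each control period).
- bot.read_camera(name): name is "scene" or "side" or "wrist"; returns a dict with "pixels" (420x560x3 uint8, red, green, blue), "camera_matrix" (3x3 intrinsics, pixels), "rvec" (rotation vector, rad) and "tvec" (3), from world to camera coordinates, as OpenCV has them. Camera axes: x right, y down, z forward; pixel columns grow to the right and rows downward; lengths in m; the calibration is good to about 2 mm. A picture is of the moment at which its call begins. There is no depth.
- bot.job_done(): hands the job in; it is judged then, once.
The state is a dict: "time_s": time; "joints": joint angles; "qd": joint speeds; "joint_efforts": joint torques, N m; "tool_pos": TCP position; "orientation": TCP orientation; "contact_force": force on the tool from outside, world axes, zero at the start; "ft_torque": the same for the moment, N m; "finger_gap": opening from 0.0 (shut) to 1.0 (fully open); "finger_force": force on a finger pad.
Only numpy, scipy, OpenCV 4.12 (cv2) and the standard library are available. Lean on these libraries where they do the work, as an engineer would, in place of code of your own. Each camera call takes 0.05 s, during which the arm holds its last target. There are 200 camera calls.

## Task

Take the stack of stripped parts apart, lifting one part at a time, and lay each part flat on the layout board whose black outline has its shape: nut on the hexagon, bearing on the small round, gear on the toothed round, square block on the square, and last the cover plate on the long rectangle. Centre every part on its outline, and turn the square block and the cover plate so that their sides line up with theirs. Set the parts down, never drop them or let them fall.

Things in the scene. Friction and masses are not known exactly. Their poses are not given: they have to be found in the camera images.
- nut: Steel hexagon nut, 32 mm across the flats (37 mm over the corners), 14 mm high, with a dark hole in the middle of its top; lies flat on top of either the gear or the square block at the start. Its origin is the centre of its underside, z up. Two of its flats face along +x and -x of its own frame; the next pairs are 60 degrees on.
- bearing: Steel ball bearing: a round ring 36 mm across, bore 16 mm, 12 mm high, with bright inner and outer rings and a dark groove between; lies flat on top of whichever of the gear and the square block does not carry the nut. Its origin is the centre of its underside, z up.
- gear: Dark steel spur gear with 20 teeth, 54 mm across, 16 mm high, flat top and bottom; grips like a plain disc. Lies on one end of the cover plate, its centre about 38 mm from the plate's centre. Its origin is the centre of its underside, z up.
- block: Square brass block, 46 x 46 mm, 16 mm high, with a dark hole in the middle and four small ones near the corners; lies on the other end of the cover plate, about 38 mm from the plate's centre, nearly square to it. Its origin is the centre of its underside, z up. Its x and y axes are square to its sides.
- cover: Aluminium cover plate, 140 x 60 mm, 14 mm thick, with a small dark dot at each corner; lies flat on the bench at the bottom of the stack. Its origin is the centre of its underside, z up. x runs along its 140 mm length, y across its 60 mm width. Empty, it weighs about 0.3 kg.
- nut_board: Fixed plywood layout board 90 x 90 mm, 8 mm thick, lying flat on the bench, with a hexagon of 2 mm black rubber (38 mm across the flats) on top; the part rests on the rubber, 10 mm above the bench. Origin: centre of the board's underside, under the centre of the outline; z up. The nut's place; it does not matter how the nut is turned.
- bearing_board: Fixed plywood layout board 90 x 90 mm, 8 mm thick, lying flat on the bench, with a plain round disc of 2 mm black rubber (42 mm across) with a pale centre spot on top; the part rests on the rubber, 10 mm above the bench. Origin: centre of the board's underside, under the centre of the outline; z up. The bearing's place.
- gear_board: Fixed plywood layout board 90 x 90 mm, 8 mm thick, lying flat on the bench, with a toothed disc of 2 mm black rubber (61 mm across) with a pale centre spot on top; the part rests on the rubber, 10 mm above the bench. Origin: centre of the board's underside, under the centre of the outline; z up. The gear's place; it does not matter how the gear is turned.
- block_board: Fixed plywood layout board 90 x 90 mm, 8 mm thick, lying flat on the bench, with a square of 2 mm black rubber (52 x 52 mm) on top; the part rests on the rubber, 10 mm above the bench. Origin: centre of the board's underside, under the centre of the outline; z up. Its x and y axes are square to the outline's sides. The square block's place; any of the four quarter turns fits.
- cover_board: Fixed plywood layout board 166 x 90 mm, 8 mm thick, lying flat on the bench, with a rectangle of 2 mm black rubber (146 x 66 mm) on top; the part rests on the rubber, 10 mm above the bench. Origin: centre of the board's underside, under the centre of the outline; z up. x runs along its length. The cover plate's place; either way round fits.

How it is judged:
On the way, in this order (a step that is already met when the one before it is completed fails the run):
1. the nut, bearing, gear and square block are all off the cover plate and on their own boards, the plate not yet on its own (horizontal distance between nut and nut_board below 0.012 m and horizontal distance between bearing and bearing_board below 0.012 m and horizontal distance between gear and gear_board below 0.012 m and horizontal distance between block and block_board below 0.012 m and z of nut in the frame of nut_board below 0.013 m and z of bearing in the frame of bearing_board below 0.013 m and z of gear in the frame of gear_board below 0.013 m and z of block in the frame of block_board below 0.013 m and horizontal distance between cover and cover_board above 0.05 m), for 0.2 s.
2. the cover plate is on its board (horizontal distance between cover and cover_board below 0.012 m and z of cover in the frame of cover_board below 0.013 m), for 0.2 s.
At the end, for the whole second after the job is handed in: Each of the five parts rests on its own board: centre within 12 mm of the outline's centre, underside 7 to 13 mm above the board's underside (on the rubber), flat to 0.1 rad, at rest; cover plate and square block lined up with their outlines to 0.2 rad (all of step 2 and horizontal distance between nut and nut_board below 0.012 m and z of nut in the frame of nut_board between 0.007 and 0.013 m and angle between each of nut, bearing, gear, block, cover's own z axis and vertical below 0.1 rad and linear speed of each of nut, bearing, gear, block, cover below 0.02 m/s and angular speed of each of nut, bearing, gear, block, cover below 0.2 rad/s and horizontal distance between bearing and bearing_board below 0.012 m and z of bearing in the frame of bearing_board between 0.007 and 0.013 m and horizontal distance between gear and gear_board below 0.012 m and z of gear in the frame of gear_board between 0.007 and 0.013 m and horizontal distance between block and block_board below 0.012 m and z of block in the frame of block_board between 0.007 and 0.013 m and z of cover in the frame of cover_board above 0.007 m and angle between the x axis of cover and the x axis of cover_board, either way round below 0.2 rad and (angle between the x axis of block and the x axis of block_board, either way round below 0.2 rad or angle between the x axis of block and the y axis of block_board, either way round below 0.2 rad)); the robot touches nothing.
It fails at once if a part is dropped, or falls (it goes faster than 0.7 m/s without being held) ((linear speed of nut above 0.7 m/s and contact force between the fingers and nut below 0.05 N and distance between the grasp point and nut above 0.05 m) or (linear speed of bearing above 0.7 m/s and contact force between the fingers and bearing below 0.05 N and distance between the grasp point and bearing above 0.05 m) or (linear speed of gear above 0.7 m/s and contact force between the fingers and gear below 0.05 N and distance between the grasp point and gear above 0.05 m) or (linear speed of block above 0.7 m/s and contact force between the fingers and block below 0.05 N and distance between the grasp point and block above 0.05 m) or (linear speed of cover above 0.7 m/s and contact force between the fingers and cover below 0.05 N and distance between the grasp point and cover above 0.05 m)).
It fails at once if the gear or the square block is lifted with the nut or the bearing still on it ((height (world z) of gear above 0.05 m and contact force between gear and nut above 0.1 N) or (height (world z) of gear above 0.05 m and contact force between gear and bearing above 0.1 N) or (height (world z) of block above 0.05 m and contact force between block and nut above 0.1 N) or (height (world z) of block above 0.05 m and contact force between block and bearing above 0.1 N)).
It fails at once if the cover plate is lifted with the gear or the square block still on it ((height (world z) of cover above 0.03 m and contact force between cover and gear above 0.1 N) or (height (world z) of cover above 0.03 m and contact force between cover and block above 0.1 N)).
It also fails if it takes over 120 s, if anything falls off the work surface, if the arm or the gripper's body presses on something with over 40 N, if the wrist force passes 120 N, or if a joint passes its speed limit or range.

## Working session

There is one attempt and no reset: what is moved stays moved. The work goes in short steps, Python scripts to look and compute and a tool call to move; the robot and the scene stay as the last step left them, time stands still between calls to the robot, and variables do not carry over. Pictures are saved under pics/ and viewed, at most 14 in all, crops included, and the job is handed in when it is done.

Besides the shell and the picture viewer there is one more tool, called after "Request:" as name(argument=value, ...), one argument or row to a line, values as JSON. carry_out: Moves the arm, as the interface text tells. Its arguments: {"type":"object","properties":{"moves":{"type":"array","items":{"type":"array"}},"fingers":{"type":"number"}},"required":["moves"]}

```bash
mkdir -p pics
python3 - <<'E'
from cell import bot
import cv2
print(bot.get_state(), bot.nose_length)
for n in ("scene","side","wrist"):
    r=bot.read_camera(n); cv2.imwrite(f"pics/{n}0.png",r["pixels"][:,:,::-1]); print(n,r["camera_matrix"].tolist(),r["rvec"],r["tvec"])
E
```

```text
{'time_s': 0.0, 'joints': array([-1.30542571e+00,  3.53656731e-01,  1.63415066e+00, -5.96279368e-06,
        1.15521972e+00, -2.44526608e-03]), 'qd': array([-0.00191681,  0.00131372, -0.00010218,  0.0007191 ,  0.0004185 ,
       -0.00020583]), 'joint_efforts': array([ 6.11227097e-04, -5.93840039e+01, -3.34216011e+01,  6.98638614e-02,
        2.34657875e-02, -1.17817935e-04]), 'tool_pos': array([ 0.16523468, -0.60225871,  0.23585126]), 'orientation': array([-7.10682880e-04,  9.91047305e-01,  1.33509267e-01, -9.67207418e-05]), 'contact_force': array([-0.14694578, -0.01295486,  0.76700579]), 'ft_torque': array([-0.00477868, -0.00328889,  0.04250305]), 'finger_force': 0.0, 'finger_gap': 1.0021763807772912} 0.022
scene [[429.16809541864166, 0.0, 276.69754762869513], [0.0, 429.16809541864166, 209.0160532612496], [0.0, 0.0, 1.0]] [ 1.58228828  2.09412209 -0.74338979] [ 0.15505525 -0.34762644  1.40037556]
side [[383.3937362019641, 0.0, 283.33279850800346], [0.0, 383.3937362019641, 208.95991582304967], [0.0, 0.0, 1.0]] [ 2.4152205  -0.16967742  0.05124441] [-0.52346109  0.09734979  0.68351791]
wrist [[341.79055907684113, 0.0, 274.41500243129605], [0.0, 341.79055907684113, 217.38505695322448], [0.0, 0.0, 1.0]] [-2.30209594  1.75306094  0.26570844] [-0.62440754 -0.03401257  0.39287426]
```

View pics/scene0.png

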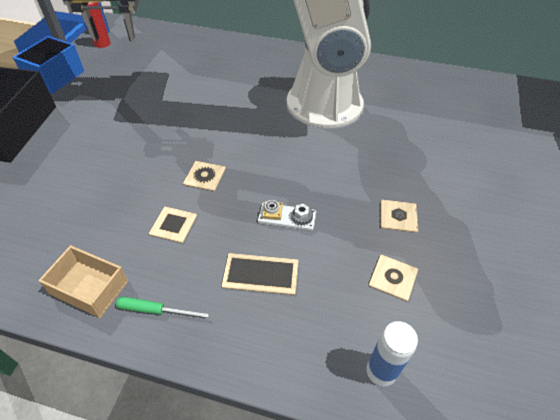

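View pics/side0.png

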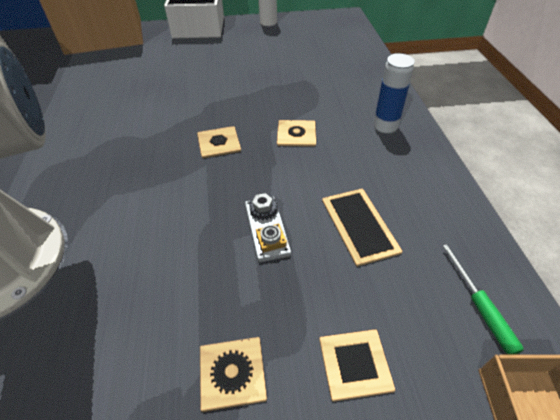

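View pics/wrist0.png

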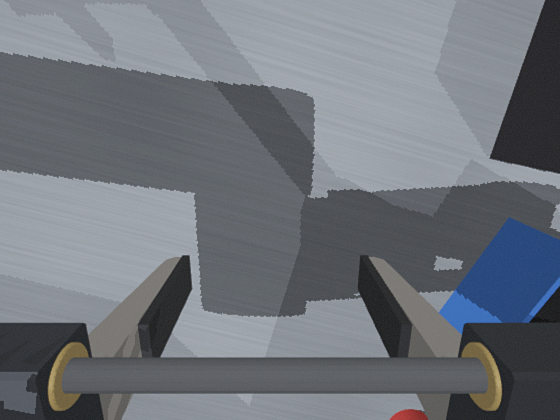

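Scene: nut on gear (302,212), bearing on brass block (272,206). The boards are gear (204,176), block (173,224), cover (261,273), nut (399,215) and bearing (394,277). In the side view they are (233,371), (356,364), (362,225), (219,141) and (297,132), with the stack at (268,228). The wrist view shows only the bare bench.

```bash
cat > h.py <<'E'
import numpy as np, cv2
from scipy.spatial.transform import Rotation as R
from cell import bot
def cam(n,save=None):
    r=bot.read_camera(n); r["R"]=cv2.Rodrigues(r["rvec"])[0]; r["C"]=-r["R"].T@np.ravel(r["tvec"])
    r["hsv"]=cv2.cvtColor(r["pixels"],cv2.COLOR_RGB2HSV)
    if save: cv2.imwrite(f"pics/{save}.png",r["pixels"][:,:,::-1])
    return r
def rays(c,p):
    p=np.atleast_2d(np.asarray(p,float)); d=np.c_[p,np.ones(len(p))]@np.linalg.inv(c["camera_matrix"]).T@c["R"]; return d/np.linalg.norm(d,axis=1)[:,None]
def onz(c,p,z):
    d=rays(c,p); return (c["C"]+d*((z-c["C"][2])/d[:,2])[:,None])[:,:2]
def tri(cs,ps):
    A=np.zeros((3,3));b=np.zeros(3);M=[]
    for c,p in zip(cs,ps):
        d=rays(c,p)[0];P=np.eye(3)-np.outer(d,d);A+=P;b+=P@c["C"];M.append((P,c["C"]))
    x=np.linalg.solve(A,b); return x,[np.linalg.norm(P@(x-C)) for P,C in M]
def proj(c,X): return cv2.projectPoints(np.atleast_2d(np.asarray(X,float)),c["rvec"],c["tvec"],c["camera_matrix"],None)[0][:,0]
def contour(mask,pt=None,mina=20):
    cs=[k for k in cv2.findContours(mask.astype(np.uint8),cv2.RETR_EXTERNAL,cv2.CHAIN_APPROX_NONE)[0] if cv2.contourArea(k)>mina]
    if pt is not None: cs.sort(key=lambda k:-cv2.pointPolygonTest(k,tuple(map(float,pt)),True))
    else: cs.sort(key=cv2.contourArea,reverse=True)
    return cs[0][:,0] if cs else None
def flat(c,k,z):
    "centroid, minAreaRect (mm,deg) of contour cast on plane z"
    w=(onz(c,k,z)*1e3).astype(np.float32); m=cv2.moments(w[:,None]); 
    return np.array([m["m10"],m["m01"]])/m["m00"], cv2.minAreaRect(w)
def axes(): 
    s=bot.get_state(); return s["tool_pos"]*1e3, R.from_quat(np.roll(s["orientation"],-1)).as_matrix()
E
cat > m1.py <<'E'
from h import *
px=dict(gear=((204,176),(233,371)),block=((173,224),(356,364)),cover=((261,273),(362,225)),nut=((399,215),(219,141)),bearing=((394,277),(297,132)))
C=[cam("scene"),cam("side")]
for n,ps in px.items():
    cen=[];
    for c,p in zip(C,ps):
        h=c["hsv"]; wood=(h[...,0]>8)&(h[...,0]<28)&(h[...,1]>50)&(h[...,2]>140)
        k=contour(wood,p,100); m=np.zeros(wood.shape,np.uint8); cv2.fillPoly(m,[k],1)
        b=(m>0)&(h[...,2]<110); kb=contour(b,None,10)
        f,r=flat(c,kb,.010); cen.append(proj(c,[[f[0]/1e3,f[1]/1e3,.010]])[0]); print(n,f.round(1),np.round(r[1],1),round(r[2],1))
    x,e=tri(C,cen); print("   tri",(x*1e3).round(1),np.round(np.array(e)*1e3,1))
for n,ps in dict(nut=((302,210),(263,202)),bearing=((271,205),(271,233))).items(): x,e=tri(C,ps); print(n,(x*1e3).round(1),np.round(np.array(e)*1e3,1))
w=cam("wrist"); P,T=axes(); print("cam in tool",(T.T@(w["C"]*1e3-P)).round(1), "view axis",(T.T@w["R"][2]).round(3),"imgx",(T.T@w["R"][0]).round(3)); print(T.round(3))
E
python3 m1.py
```

```text
gear [ 419. -250.] [49.1 49.9] 41.5
gear [ 419.1 -250.1] [58. 58.] 11.3
   tri [ 419.1 -250.    10. ] [0.1 0.1]
block [ 597.9 -262.4] [46.8 46.6] 89.0
block [ 597.7 -262. ] [50.  50.3] 89.8
   tri [ 597.8 -262.2   10.1] [0.2 0.2]
cover [673.3 -10.8] [ 62.1 142.1] 9.7
cover [672.9 -10.9] [ 64.  143.6] 9.7
   tri [673.1 -10.8   9.7] [0.1 0.1]
nut [414.1 278.1] [36.4 32.8] 5.0
nut [413.3 278.4] [37.9 35.4] 69.9
   tri [413.5 278.3   9.8] [0.3 0.3]
bearing [599.1 284.5] [35.9 33.9] 5.3
bearing [598.7 284.4] [34.8 35.8] 81.5
   tri [598.8 284.6   9.8] [0.1 0.1]
nut [494.8  41.8  40.4] [1.5 1.5]
bearing [501.4 -35.6  42.4] [1. 1.]
cam in tool [  83.6    0.2 -148.3] view axis [-0.294 -0.001  0.956] imgx [0.001 1.    0.001]
[[ 0.964  0.265 -0.   ]
 [ 0.265 -0.964  0.   ]
 [ 0.    -0.    -1.   ]]
```

Boards agree between the views to under 1 mm, at z = 10. Next I move the wrist camera over the stack.

Request:
carry_out(
  moves=[
    [[465, -437, 66], -74.6],
    [[465, -437, 66], -74.6],
    [[465, -437, 66], -74.6],
    [[465, -437, 66], -74.6],
    [[465, -437, 66], -74.6],
    [[465, -437, 66], -74.6],
    [[465, -437, 66], -74.6],
    [[465, -437, 66], -74.6],
    [[465, -437, 66], -74.6],
    [[465, -437, 66], -74.6],
  ],
)

```text
time_s: 1.3
tool_pos: [0.4255, -0.1766, 0.1853]
orientation: [0.0, 0.706, 0.708, 0.0]
contact_force: [-0.1, -0.2, -0.4]
finger_gap: 0.997
finger_force: 0.0
```

Request:
carry_out(
  moves=[
    [[40, 25, 5], 0],
    [[80, 50, 10], 0],
    [[121, 74, 15], 0],
    [[121, 74, 15], 0],
    [[121, 74, 15], 0],
  ],
)

```text
time_s: 1.8
tool_pos: [0.4989, -0.0565, 0.1699]
orientation: [-0.0, 0.706, 0.708, -0.0]
contact_force: [-0.6, -0.3, 0.5]
finger_gap: 0.999
finger_force: 0.0
```

```bash
python3 -c "
from h import *
cam('wrist','w1');print(axes())"
```

```text
(array([498.52426055, -57.40162248, 170.00804627]), array([[-2.65712505e-04,  9.99999726e-01, -6.90622881e-04],
       [ 9.99999936e-01,  2.65547366e-04, -2.39197639e-04],
       [-2.39014181e-04, -6.90686394e-04, -9.99999733e-01]]))
```

View pics/w1.png

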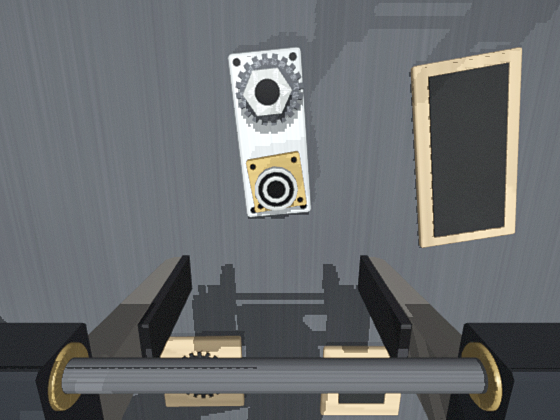

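Wrist view: nut hole at (267,92) on the gear, bearing at (275,188) on the brass block, and the plate tilted a few degrees. I'll take a second wrist position for height.

```bash
cat > m2.py <<'E'
from h import *
import pickle,sys
def meas(c,znut=.044,zb=.042):
    h=c["hsv"];out={}
    for n,z,guess in (("nut",znut,(.4948,.0418,.044)),("bearing",zb,(.5014,-.0356,.042))):
        p=proj(c,[guess])[0]
        d=contour(h[...,2]<80,p,15) if n=="nut" else contour((h[...,2]<80),p,8)
        out[n]=proj(c,[[*(flat(c,d,z)[0]/1e3),z]])[0]; print(n,"hole",flat(c,d,z)[0].round(1),np.round(flat(c,d,z)[1][1],1),out[n].round(1))
    p=out["nut"]; m=((h[...,2]>115)&(h[...,1]<60)).astype(np.uint8)
    w=contour(m,p,60); f,r=flat(c,w,znut); a=onz(c,cv2.approxPolyDP(w[:,None],4,True)[:,0],znut)*1e3
    print("nut bright",f.round(1),np.round(r[1],1),round(r[2],1)); 
    e=np.roll(a,-1,0)-a; print(np.c_[a,np.linalg.norm(e,axis=1),np.degrees(np.arctan2(e[:,1],e[:,0]))%60].round(1))
    y=(h[...,0]>12)&(h[...,0]<30)&(h[...,1]>110)&(h[...,2]>110); q=proj(c,[[.5014,-.0356,.03]])[0]
    k=contour(y,q,60); k=cv2.convexHull(k)[:,0]; f,r=flat(c,k,.030); print("block",np.round(r[0],1),np.round(r[1],1),round(r[2],1))
    return out
if __name__=="__main__":
    c=cam("wrist"); o=meas(c)
    if len(sys.argv)>1:
        c0,o0=pickle.load(open("v.pkl","rb"))
        for n in o: x,e=tri([c0,c],[o0[n],o[n]]); print("tri",n,(x*1e3).round(1),np.round(np.array(e)*1e3,2))
    pickle.dump((c,o),open("v.pkl","wb")); print(axes()[0].round(1))
E
python3 m2.py
```

```text
nut hole [493.1  41.6] [17.4 17.7] [267.2  90.5]
bearing hole [500.1 -33.7] [28.1 27.7] [276.1 188. ]
nut bright [480.6 -34.4] [515.9 273.2] 0.1
[[ 3.057e+02  1.011e+02  2.597e+02  1.680e+01]
 [ 2.464e+02 -1.517e+02  8.000e+00  5.130e+01]
 [ 2.492e+02 -1.591e+02  7.130e+01  1.000e-01]
 [ 3.206e+02 -1.590e+02  1.340e+01  4.510e+01]
 [ 3.241e+02 -1.720e+02  4.460e+01  4.380e+01]
 [ 3.563e+02 -1.411e+02  2.630e+01  5.560e+01]
 [ 3.825e+02 -1.432e+02  6.270e+01  5.500e+01]
 [ 4.185e+02 -9.180e+01  6.900e+00  5.230e+01]
 [ 4.254e+02 -9.270e+01  3.310e+01  3.060e+01]
 [ 4.257e+02 -1.257e+02  5.010e+01  4.200e+00]
 [ 4.039e+02 -1.708e+02  1.980e+01  3.200e+00]
 [ 4.236e+02 -1.697e+02  3.380e+01  3.070e+01]
 [ 4.232e+02 -1.359e+02  1.640e+01  7.000e+00]
 [ 4.296e+02 -1.207e+02  9.200e+00  2.730e+01]
 [ 4.374e+02 -1.257e+02  1.170e+01  2.010e+01]
 [ 4.483e+02 -1.217e+02  2.100e+01  1.770e+01]
 [ 4.528e+02 -1.012e+02  9.700e+00  5.700e+00]
 [ 4.625e+02 -1.002e+02  2.960e+01  3.500e+01]
 [ 4.651e+02 -1.297e+02  7.660e+01  1.000e-01]
 [ 5.417e+02 -1.296e+02  3.040e+01  2.910e+01]
 [ 5.421e+02 -9
[... 1741 characters left out ...]
90e+01  1.020e+01  5.530e+01]
 [ 5.605e+02  7.540e+01  1.160e+01  3.300e+00]
 [ 5.490e+02  7.480e+01  4.460e+01  5.590e+01]
 [ 5.240e+02  3.780e+01  5.690e+01  4.310e+01]
 [ 5.369e+02 -1.760e+01  3.250e+01  1.760e+01]
 [ 5.299e+02 -4.930e+01  1.214e+02  3.600e+01]
 [ 5.172e+02  7.140e+01  4.960e+01  2.400e+00]
 [ 4.676e+02  6.940e+01  7.000e+00  4.140e+01]
 [ 4.728e+02  7.400e+01  1.970e+01  5.800e+00]
 [ 4.924e+02  7.600e+01  1.140e+01  3.470e+01]
 [ 5.018e+02  8.250e+01  1.880e+01  5.420e+01]
 [ 5.205e+02  8.060e+01  6.900e+00  1.080e+01]
 [ 5.250e+02  7.540e+01  2.550e+01  2.400e+01]
 [ 5.277e+02  1.008e+02  2.220e+02  5.990e+01]]
block [ 716.7 -212.7] [ 7.1 43.7] 29.8
[498.3 -58.  170.1]
```

Request:
carry_out(
  moves=[
    [[30, 0, 25], 0],
    [[40, 0, 40], 0],
    [[40, 0, 40], 0],
    [[40, 0, 40], 0],
  ],
)

```text
time_s: 2.3
tool_pos: [0.4987, -0.0186, 0.1305]
orientation: [0.0, 0.708, 0.706, -0.0]
contact_force: [0.7, -0.2, -0.0]
finger_gap: 1.0
finger_force: 0.0
```

```bash
python3 m2.py 2
```

```text
nut hole [493.2  41.5] [17.3 17.7] [265.8 148.2]
bearing hole [500.1 -33.7] [27.4 28.4] [276.  250.2]
nut bright [468.   14.1] [233.8 443.2] 89.9
[[ 3.341e+02  1.295e+02  2.288e+02  1.670e+01]
 [ 2.813e+02 -9.320e+01  1.590e+01  5.990e+01]
 [ 2.972e+02 -9.320e+01  3.350e+01  3.180e+01]
 [ 2.961e+02 -5.970e+01  5.800e+00  4.650e+01]
 [ 3.001e+02 -5.550e+01  3.770e+01  3.030e+01]
 [ 3.003e+02 -9.320e+01  4.600e+01  5.990e+01]
 [ 3.463e+02 -9.320e+01  1.150e+01  4.490e+01]
 [ 3.493e+02 -1.043e+02  4.070e+01  4.370e+01]
 [ 3.787e+02 -7.620e+01  2.170e+01  5.290e+01]
 [ 4.002e+02 -7.890e+01  5.250e+01  5.510e+01]
 [ 4.302e+02 -3.580e+01  5.900e+00  5.220e+01]
 [ 4.361e+02 -3.670e+01  3.010e+01  3.460e+01]
 [ 4.385e+02 -6.670e+01  1.150e+01  1.730e+01]
 [ 4.495e+02 -6.320e+01  1.600e+01  2.680e+01]
 [ 4.504e+02 -4.730e+01  1.330e+01  2.950e+01]
 [ 4.620e+02 -4.070e+01  2.950e+01  3.500e+01]
 [ 4.645e+02 -7.020e+01  7.500e+01  5.990e+01]
 [ 5.395e+02 -7.020e+01  2.700e+01  2.940e+01]
 [ 5.398e+02 -4.320e+01  1.150e+01  5.170e+01]
 [ 5.512e+02 -4.490e+01  1.890e+01  4.270e+01]
 [ 5.553e+02 -
[... 2952 characters left out ...]
574e+02  1.138e+02  1.520e+01  3.690e+01]
 [ 3.556e+02  1.289e+02  3.700e+00  5.960e+01]
 [ 3.537e+02  1.257e+02  3.800e+00  4.560e+01]
 [ 3.527e+02  1.294e+02  1.020e+01  2.490e+01]
 [ 3.518e+02  1.193e+02  3.400e+00  4.950e+01]
 [ 3.506e+02  1.225e+02  3.600e+00  3.670e+01]
 [ 3.477e+02  1.204e+02  8.000e+00  3.490e+01]
 [ 3.470e+02  1.284e+02  5.900e+00  4.960e+01]
 [ 3.413e+02  1.295e+02  1.290e+01  3.610e+01]
 [ 3.426e+02  1.166e+02  4.200e+00  3.160e+01]
 [ 3.391e+02  1.144e+02  1.510e+01  3.540e+01]
 [ 3.377e+02  1.295e+02  3.600e+00  6.000e+01]]
block [496.5  -7.3] [43.8  5.2] 12.6
tri nut [493.1  41.6  44.5] [0.03 0.03]
tri bearing [500.1 -33.6  42.1] [0.01 0.01]
[499.2 -18.7 130.9]
```

Centres and heights agree between the two places: nut top 44.5 mm, bearing top 42.1 mm. Next, the nut's flats and the block's sides.

Run:
```python
from h import *
import pickle
c,o=pickle.load(open("v.pkl","rb"))
i=c["pixels"][90:300,200:340,::-1]; cv2.imwrite("pics/crop1.png",cv2.resize(i,None,fx=2.8,fy=2.8,interpolation=cv2.INTER_NEAREST))
h=c["hsv"]; print(h[148,238:296].tolist()); print(h[220,240:312:3].tolist())
```

```text
[[109, 19, 145], [108, 18, 170], [100, 9, 179], [78, 6, 204], [83, 5, 207], [78, 6, 220], [96, 5, 234], [98, 4, 235], [96, 5, 232], [90, 5, 226], [90, 4, 230], [102, 5, 239], [102, 5, 252], [90, 4, 243], [102, 12, 105], [100, 51, 15], [110, 29, 26], [0, 9, 27], [128, 27, 38], [90, 25, 31], [90, 26, 30], [120, 23, 34], [105, 13, 38], [150, 7, 35], [15, 16, 32], [114, 36, 35], [165, 41, 25], [90, 34, 38], [140, 49, 31], [125, 48, 32], [140, 23, 33], [105, 31, 33], [150, 26, 29], [120, 33, 31], [110, 21, 36], [130, 45, 34], [60, 8, 31], [135, 31, 33], [105, 15, 33], [98, 33, 31], [90, 71, 25], [105, 12, 42], [80, 11, 142], [72, 5, 235], [78, 6, 227], [84, 6, 222], [84, 6, 221], [83, 5, 222], [78, 6, 223], [83, 5, 225], [96, 5, 240], [90, 4, 232], [75, 7, 230], [78, 6, 226], [90, 10, 127], [105, 26, 78], [111, 28, 126], [105, 24, 128]]
[[94, 7, 240], [21, 77, 213], [22, 104, 232], [22, 108, 234], [22, 107, 232], [22, 100, 231], [22, 103, 231], [22, 104, 230], [22, 105, 231], [22, 106, 227], [22, 111, 207], [22, 108, 207], [22, 110, 207], [22, 110, 208], [22, 109, 209], [22, 110, 209], [22, 108, 210], [22, 109, 211], [22, 111, 214], [22, 110, 217], [22, 104, 227], [19, 62, 201], [98, 9, 232], [98, 9, 227]]
```

View pics/crop1.png

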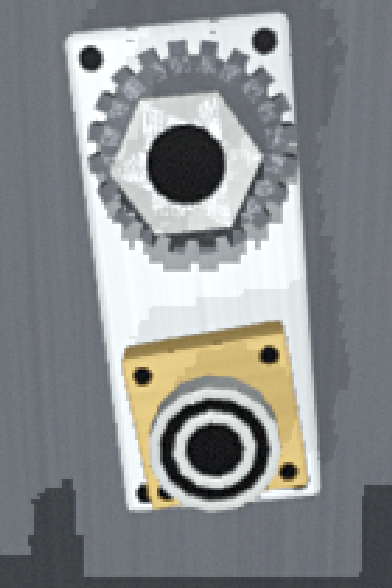

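The crop shows nut corners left and right, at (108,163) and (264,157), so its flats face up and down the image and the grip has to be turned by about 30°.

Run:
```python
from h import *
import pickle
c,o=pickle.load(open("v.pkl","rb"))
h=c["hsv"]; m=np.zeros(h.shape[:2],np.uint8); cv2.circle(m,tuple(int(v) for v in o["nut"].round()),31,1,-1)
m&=(h[...,2]>175).astype(np.uint8); m=cv2.morphologyEx(m,cv2.MORPH_OPEN,np.ones((3,3)))
k=contour(m,o["nut"],200); w=onz(c,cv2.convexHull(k)[:,0],.044)*1e3; x=np.array([493.1,41.6])
for a in range(-30,90,5):
    n=np.array([np.cos(np.radians(a)),np.sin(np.radians(a))]); p=(w-x)@n; print(a,(p.max()-p.min()).round(1),((p.max()+p.min())/2).round(1),end=" | ")
p=cv2.approxPolyDP(cv2.convexHull(k),4,True)[:,0]; a=onz(c,p,.044)*1e3; e=np.roll(a,-1,0)-a
print(p.tolist(),np.linalg.norm(e,axis=1).round(1),(np.degrees(np.arctan2(e[:,1],e[:,0]))%60).round(1),np.array(bot.get_state()["joints"]).round(2))
```

```text
-30 33.8 0.1 | -25 32.5 0.1 | -20 33.3 -0.2 | -15 34.3 -0.2 | -10 35.1 -0.2 | -5 35.6 -0.2 | 0 35.9 -0.2 | 5 36.2 -0.2 | 10 36.1 -0.1 | 15 35.9 -0.1 | 20 35.3 -0.1 | 25 34.5 -0.0 | 30 33.5 0.1 | 35 32.3 0.1 | 40 32.8 0.1 | 45 33.8 0.1 | 50 34.7 0.1 | 55 35.4 0.1 | 60 35.8 0.1 | 65 36.0 0.1 | 70 35.8 0.1 | 75 35.4 0.1 | 80 34.8 0.1 | 85 33.8 0.1 | [[277, 123], [292, 144], [282, 170], [255, 172], [239, 151], [248, 128]] [17.  18.8 18.7 17.8 16.4 19.6] [6.6 9.3 4.2 6.5 6.8 9.4] [-0.04  0.3   1.99 -0.    0.85 -0.04]
```

Request:
carry_out(
  moves=[
    [[25, -2, 0], 8],
    [[50, -4, 0], 16],
    [[60, -6, 20], 24],
    [[60, -6, 40], 24],
    [[60, -6, 60], 24],
    [[60, -6, 70], 24],
    [[60, -6, 76], 24],
    [[60, -6, 76], 24],
    [[60, -6, 76], 24],
  ],
)

```text
time_s: 3.25
tool_pos: [0.4936, 0.0423, 0.0548]
orientation: [0.0, 0.839, 0.544, 0.0]
contact_force: [0.0, 0.5, -0.3]
finger_gap: 1.004
finger_force: 0.0
```

Request:
carry_out(
  fingers=1,
  moves=[
    [[0, 0, 0], 0],
    [[0, 0, 0], 0],
    [[0, 0, 0], 0],
    [[0, 0, 0], 0],
    [[0, 0, 0], 0],
    [[0, 0, 0], 0],
    [[0, 0, 0], 0],
    [[0, 0, 0], 0],
  ],
)

```text
time_s: 4.05
tool_pos: [0.493, 0.0426, 0.0541]
orientation: [-0.0, 0.839, 0.544, -0.0]
contact_force: [-0.2, 0.2, -0.2]
finger_gap: 0.342
finger_force: 30.0
```

```bash
python3 -c "
from h import *
cam('wrist','w2');print(axes());print(bot.get_state()['finger_gap'])"
```

```text
(array([492.97513793,  42.5609643 ,  54.12589334]), array([[ 4.07641275e-01,  9.13142152e-01, -3.36574754e-05],
       [ 9.13142152e-01, -4.07641275e-01,  1.91572467e-05],
       [ 3.77311326e-06, -3.85433440e-05, -9.99999999e-01]]))
0.34594720447145805
```

View pics/w2.png

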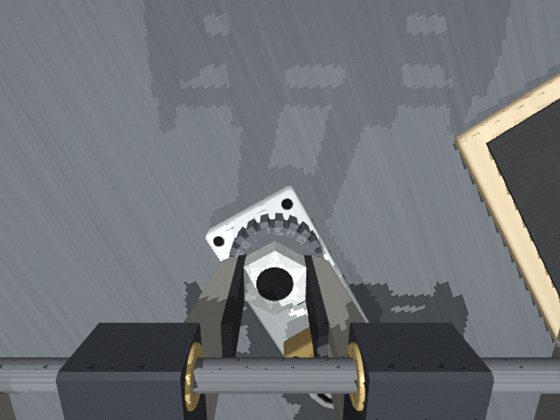

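The fingers hold the nut on its flats: gap 31.8 mm, hole at (275,284). Lift and carry to the nut board.

Request:
carry_out(
  moves=[
    [[0, 0, -10], 0],
    [[0, 0, -30], 0],
    [[15, -14, -50], 0],
    [[45, -42, -50], 0],
    [[75, -69, -50], 0],
    [[105, -97, -50], 0],
    [[135, -125, -50], 0],
    [[163, -150, -50], 0],
    [[178, -164, -45], 0],
    [[183, -169, -35], 0],
  ],
)

```text
time_s: 5.1
tool_pos: [0.4133, 0.2807, 0.09]
orientation: [-0.0, 0.838, 0.545, 0.001]
contact_force: [0.1, -0.1, -0.6]
finger_gap: 0.345
finger_force: 30.0
```

Request:
carry_out(
  moves=[
    [[0, 0, 20], 0],
    [[0, 0, 35], 0],
    [[0, 0, 46], 0],
    [[0, 0, 52], 0],
    [[0, 0, 54], 0],
    [[0, 0, 54.5], 0],
    [[0, 0, 54.5], 0],
    [[0, 0, 54.5], 0],
  ],
)

```text
time_s: 5.9
tool_pos: [0.4136, 0.2787, 0.0351]
orientation: [-0.0, 0.839, 0.544, 0.0]
contact_force: [0.4, 0.2, -0.9]
finger_gap: 0.34
finger_force: 30.0
```

```bash
python3 -c "
from h import *
s=cam('side');w=cam('wrist','w3')
p=proj(w,[[.4134,.2782,.024]])[0];k=contour(w['hsv'][...,2]<60,p,60);print(p,flat(w,k,.024),axes()[0])
i=s['pixels'][110:180,180:260,::-1];j=w['pixels'][180:360,150:390,::-1]
cv2.imwrite('pics/c3.png',np.hstack([cv2.resize(i,(411,360)),cv2.resize(j,(480,360))][:2])[:,:800])"
```

```text
[274.04242617 281.91464932] (array([412.98613762, 277.11244082]), ((412.80084228515625, 277.0460205078125), (18.557218551635742, 18.619216918945312), 18.588298797607422)) [413.46563563 278.69054752  35.04176339]
```

View pics/c3.png

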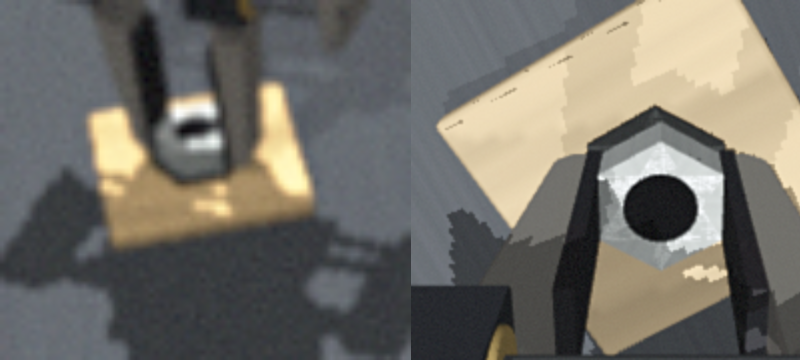

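The nut is in the fingers, centred over the hexagon within about 1 mm. Set down and release.

Request:
carry_out(
  moves=[
    [[0, 0, 0.5], 0],
    [[0, 0, 0.8], 0],
    [[0, 0, 0.8], 0],
  ],
)

```text
time_s: 6.3
tool_pos: [0.4133, 0.2787, 0.0341]
orientation: [-0.0, 0.839, 0.544, 0.0]
contact_force: [-0.7, -0.8, 4.4]
finger_gap: 0.341
finger_force: 30.0
```

Request:
carry_out(
  fingers=-1,
  moves=[
    [[0, 0, 0], 0],
    [[0, 0, 0], 0],
    [[0, 0, 0], 0],
    [[0, 0, 0], 0],
    [[0, 0, -5], 0],
    [[0, 0, -20], 0],
    [[0, 0, -50], 0],
    [[0, 0, -90], 0],
    [[0, 0, -90], 0],
  ],
)

```text
time_s: 7.2
tool_pos: [0.4158, 0.2802, 0.1284]
orientation: [-0.0, 0.839, 0.544, 0.004]
contact_force: [0.6, 0.6, 1.0]
finger_gap: 1.0
finger_force: 0.0
```

```bash
python3 -c "
from h import *
w=cam('wrist','w4');p=proj(w,[[.4134,.2782,.024]])[0];k=contour(w['hsv'][...,2]<60,p,60);print(flat(w,k,.024),axes())"
```

```text
(array([413.16750375, 277.75520008]), ((413.203125, 277.4891357421875), (17.333786010742188, 17.245052337646484), 65.93085479736328)) (array([414.81922442, 279.604458  , 126.41124018]), array([[ 0.40765034,  0.91312752,  0.00439737],
       [ 0.91312708, -0.40766436,  0.00294987],
       [ 0.00448626,  0.00281284, -0.99998598]]))
```

Nut is down 0.5 mm off centre. Now the bearing.

Request:
carry_out(
  moves=[
    [[-25, 21, 0], -4],
    [[-60, 50, 0], -8],
    [[-95, 78, 0], -14],
    [[-130, 107, 0], -20],
    [[-165, 136, 0], -26],
    [[-200, 165, 0], -30],
    [[-232, 192, 0], -30],
    [[-250, 206, 10], -30],
    [[-250, 206, 24], -30],
    [[-250, 206, 24], -30],
  ],
)

```text
time_s: 8.25
tool_pos: [0.4977, -0.0344, 0.0976]
orientation: [-0.002, 0.67, 0.742, -0.001]
contact_force: [-0.5, 0.2, -0.6]
finger_gap: 1.001
finger_force: 0.0
```

```bash
cat > g.py <<'E'
from h import *
import sys
# g.py X Y Z ang : shift in tool axes (mm) to a target, twist to tool-y angle
P,T=axes(); X=np.array([float(v) for v in sys.argv[1:4]]); a=np.degrees(np.arctan2(T[1,1],T[0,1]))
print("pose",P.round(1),"yang",a.round(1),"shift",(T.T@(X-P)).round(1),"twist",(a-float(sys.argv[4])).round(1))
E
python3 g.py 500.1 -33.7 54 6
```

```text
pose [497.7 -34.4  97.6] yang 5.8 shift [ 0.4  2.7 43.6] twist -0.2
```

Request:
carry_out(
  moves=[
    [[0, 1, 15], 0],
    [[0, 1, 30], 0],
    [[0, 1, 38], 0],
    [[0, 1, 42], 0],
    [[0, 1, 42], 0],
    [[0, 1, 42], 0],
  ],
)

```text
time_s: 8.85
tool_pos: [0.5006, -0.0334, 0.0582]
orientation: [0.0, 0.669, 0.743, 0.0]
contact_force: [0.3, -1.0, -0.6]
finger_gap: 1.0
finger_force: 0.0
```

```bash
python3 g.py 500.1 -33.7 54 6
```

```text
pose [500.6 -33.4  58.2] yang 6.0 shift [-0.2 -0.6  4.2] twist -0.0
```

Request:
carry_out(
  moves=[
    [[0, -0.5, 3], 0],
    [[0, -0.5, 4], 0],
    [[0, -0.5, 4], 0],
  ],
)

```text
time_s: 9.15
tool_pos: [0.4999, -0.0337, 0.0539]
orientation: [0.0, 0.67, 0.743, 0.0]
contact_force: [0.5, 0.8, 0.8]
finger_gap: 1.005
finger_force: 0.0
```

Request:
carry_out(
  fingers=1,
  moves=[
    [[0, 0, 0], 0],
    [[0, 0, 0], 0],
    [[0, 0, 0], 0],
    [[0, 0, 0], 0],
    [[0, 0, 0], 0],
    [[0, 0, 0], 0],
    [[0, 0, 0], 0],
    [[0, 0, 0], 0],
  ],
)

```text
time_s: 9.95
tool_pos: [0.4999, -0.0336, 0.0538]
orientation: [-0.0, 0.669, 0.743, -0.0]
contact_force: [0.4, 0.4, 0.4]
finger_gap: 0.384
finger_force: 30.0
```

```bash
python3 g.py 598.9 284.5 80 -20
```

```text
pose [499.9 -33.6  53.8] yang 5.9 shift [306.2 131.4 -26.2] twist 25.9
```

Request:
carry_out(
  moves=[
    [[0, 0, -10], 0],
    [[0, 0, -30], 0],
    [[20, 8, -50], 0],
    [[55, 24, -50], 0],
    [[93, 40, -50], 0],
    [[131, 56, -50], 0],
    [[169, 72, -50], 0],
    [[207, 89, -50], 0],
    [[245, 105, -50], 0],
    [[275, 118, -50], 0],
  ],
)

```text
time_s: 10.95
tool_pos: [0.5893, 0.2545, 0.1047]
orientation: [0.0, 0.669, 0.743, 0.0]
contact_force: [0.8, 0.5, -1.4]
finger_gap: 0.379
finger_force: 30.0
```

Request:
carry_out(
  moves=[
    [[20, 8, 10], 0],
    [[29, 12, 20], 0],
    [[31, 13, 35], 0],
    [[31, 13, 50], 0],
    [[31, 13, 60], 0],
    [[31, 13, 65], 0],
    [[31, 13, 65], 0],
    [[31, 13, 65], 0],
  ],
)

```text
time_s: 11.75
tool_pos: [0.5988, 0.2839, 0.0391]
orientation: [0.0, 0.67, 0.743, 0.0]
contact_force: [0.3, -0.4, -0.6]
finger_gap: 0.384
finger_force: 30.0
```

```bash
python3 g.py 598.9 284.5 33.9 5.9
python3 - <<'E'
from h import *
w=cam('wrist','w5');i=w['pixels'][180:360,150:390,::-1];cv2.imwrite('pics/c5.png',cv2.resize(i,None,fx=2,fy=2))
p=proj(w,[[.5989,.2845,.027]])[0];k=contour(w['hsv'][...,2]<70,p,20);print(p,flat(w,k,.027))
E
```

```text
pose [598.8 283.9  39.1] yang 5.9 shift [0.6 0.1 5.2] twist 0.0
[274.31025338 278.90874943] (array([601.00154855, 267.72638434]), ((594.8499755859375, 270.14471435546875), (98.58549499511719, 81.6771240234375), 11.78111743927002))
```

View pics/c5.png

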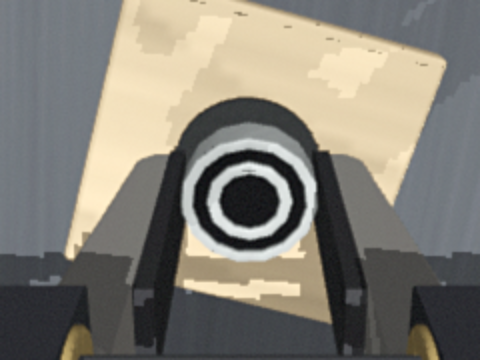

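The bearing is held level over its disc, centre at (274.5,281) against the expected (274.3,279), about 1.5 mm short. Correct and set down.

Request:
carry_out(
  moves=[
    [[1.5, 0, 3], 0],
    [[1.5, 0, 4.5], 0],
    [[1.5, 0, 5.4], 0],
    [[1.5, 0, 5.4], 0],
    [[1.5, 0, 5.4], 0],
  ],
)

```text
time_s: 12.3
tool_pos: [0.5985, 0.2859, 0.0338]
orientation: [0.0, 0.669, 0.743, 0.0]
contact_force: [-2.1, -0.8, 5.5]
finger_gap: 0.384
finger_force: 30.0
```

Request:
carry_out(
  fingers=-1,
  moves=[
    [[0, 0, 0], 0],
    [[0, 0, 0], 0],
    [[0, 0, 0], 0],
    [[0, 0, 0], 0],
    [[0, 0, -5], 0],
    [[0, 0, -20], 0],
    [[0, 0, -50], 0],
    [[0, 0, -90], 0],
    [[0, 0, -95], 0],
  ],
)

```text
time_s: 13.2
tool_pos: [0.6013, 0.2871, 0.1348]
orientation: [0.002, 0.67, 0.743, 0.004]
contact_force: [0.1, 0.7, -0.1]
finger_gap: 1.0
finger_force: 0.0
```

```bash
python3 g.py 498.5 -40 130 0
python3 - <<'E'
from h import *
w=cam('wrist','w6')
p=proj(w,[[.5989,.2845,.022]])[0];k=contour(w['hsv'][...,2]<70,p,20);print(p,flat(w,k,.022))
E
```

```text
pose [601.3 287.1 134.8] yang 5.9 shift [-314.7 -136.2    2.8] twist 5.9
[269.68137188 224.28855348] (array([598.64273165, 285.83126504]), ((598.6266479492188, 285.7833251953125), (28.162099838256836, 27.828838348388672), 5.872219562530518))
```

Bearing is down about 1.3 mm off. Now look at the gear, block and plate from two wrist places.

Request:
carry_out(
  moves=[
    [[-20, -8, 0], 0],
    [[-55, -23, 0], 0],
    [[-95, -41, 0], 0],
    [[-135, -58, 0], 0],
    [[-175, -75, 0], 0],
    [[-215, -93, 0], 0],
    [[-255, -110, 0], 0],
    [[-290, -125, 0], 0],
    [[-312, -134, 0], 0],
    [[-312, -134, 0], 0],
  ],
)

```text
time_s: 14.25
tool_pos: [0.496, -0.0406, 0.1282]
orientation: [-0.0, 0.671, 0.742, -0.001]
contact_force: [0.2, -0.2, 0.6]
finger_gap: 0.998
finger_force: 0.0
```

Request:
carry_out(
  moves=[
    [[0, 0, 0], 0],
    [[0, 0, 0], 0],
    [[0, 0, 0], 0],
  ],
)

```text
time_s: 14.55
tool_pos: [0.4977, -0.0375, 0.1284]
orientation: [-0.0, 0.669, 0.743, 0.0]
contact_force: [-0.1, 0.6, 0.2]
finger_gap: 0.999
finger_force: 0.0
```

```bash
cat > m3.py <<'E'
from h import *
import pickle,sys
c=cam("wrist",sys.argv[1]); h=c["hsv"]; S,V,H=h[...,1],h[...,2],h[...,0]
o={}
y=(H>15)&(H<28)&(S>75)&(V>195); b=contour(y,proj(c,[[.5014,-.0356,.03]])[0],100); 
f,r=flat(c,b,.030); print("block",f.round(1),np.round(r[0],1),np.round(r[1],1),round(r[2],1)); 
for n,g in (("hole",(.5001,-.0337,.030)),):
    k=contour(V<80,proj(c,[g])[0],15); f,r=flat(c,k,.03); print(n,f.round(1),np.round(r[1],1)); o["block"]=proj(c,[[*f/1e3,.03]])[0]
p=proj(c,[[.4931,.0416,.03]])[0]; m=np.zeros(V.shape,np.uint8); cv2.circle(m,tuple(int(v) for v in p.round()),50,1,-1)
print("gear px",p.round(),h[int(p[1]),int(p[0])-50:int(p[0])+51:4,2].tolist(),h[int(p[1])-50:int(p[1])+51:4,int(p[0]),2].tolist())
if len(sys.argv)>2:
    c0,o0=pickle.load(open("v3.pkl","rb"))
    for n in o: x,e=tri([c0,c],[o0[n],o[n]]); print("tri",n,(x*1e3).round(1))
pickle.dump((c,o),open("v3.pkl","wb")); print(axes()[0].round(1))
E
python3 m3.py w7
```

```text
block [500.7 -30.7] [500.6 -30.7] [45.  45.1] 10.0
hole [500.7 -31. ] [16.7 15.8]
gear px [280. 119.] [125, 122, 123, 241, 124, 164, 184, 131, 129, 132, 132, 47, 45, 41, 45, 39, 75, 116, 119, 118, 114, 129, 223, 114, 116, 122] [109, 241, 131, 154, 197, 136, 138, 133, 136, 96, 51, 51, 43, 44, 38, 119, 115, 113, 113, 114, 113, 143, 142, 180, 255, 255]
[497.7 -37.5 128.4]
```

View pics/w7.png

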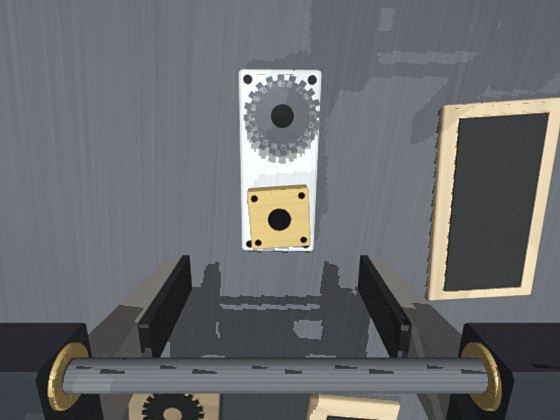

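The gear hole is at (282,116), the block hole at (279,218), and the plate runs nearly along the image. Take the second place closer.

Request:
carry_out(
  moves=[
    [[20, 0, 15], 0],
    [[35, 0, 30], 0],
    [[35, 0, 30], 0],
    [[35, 0, 30], 0],
    [[35, 0, 30], 0],
  ],
)

```text
time_s: 15.1
tool_pos: [0.4944, -0.0038, 0.099]
orientation: [0.0, 0.669, 0.743, 0.0]
contact_force: [0.3, -0.9, -0.5]
finger_gap: 0.996
finger_force: 0.0
```

```bash
python3 - <<'E'
import re
s=open('m3.py').read()
s=s.replace('for n,g in (("hole",(.5001,-.0337,.030)),):','for n,g in (("block",(.5007,-.031,.030)),("gear",(.494,.0435,.03))):').replace('o["block"]=','o[n]=').replace('V<80','V<85')
s=re.sub(r'p=proj\(c,\[\[.4931.*\nprint\("gear px.*\n','',s)
s=s.replace('c0,o0=pickle.load(open("v3.pkl","rb"))','c0,o0=pickle.load(open("v3.pkl","rb")); o0["gear"]=flat0(c0)')
s=s.replace('o={}','o={}\ndef flat0(c):\n    k=contour(c["hsv"][...,2]<85,proj(c,[(.494,.0435,.03)])[0],15); f,r=flat(c,k,.03); print("gear0",f.round(1)); return proj(c,[[*f/1e3,.03]])[0]',1)
# plate: bright or any non-bench hull at z=.014
open('m3.py','w').write(s)
E
python3 m3.py w8 2; python3 g.py 493.1 41.6 38 6
```

```text
block [500.5 -28.6] [500.6 -30. ] [45.1 44.2] 10.0
block [500.7 -31.1] [16.2 16.3]
gear [494.5  43.7] [15.4 15.4]
gear0 [494.6  43.7]
tri block [500.7 -30.8  30.5]
tri gear [494.5  43.7  29.8]
[494.5  -3.9  99.1]
pose [494.5  -3.9  99.1] yang 5.9 shift [45.4  3.3 61.1] twist -0.1
```

Request:
carry_out(
  moves=[
    [[25, 3, 5], 0],
    [[47, 5, 20], 0],
    [[47, 5, 40], 0],
    [[47, 5, 52], 0],
    [[47, 5, 57], 0],
    [[47, 5, 57], 0],
    [[47, 5, 57], 0],
  ],
)

```text
time_s: 15.85
tool_pos: [0.4944, 0.0432, 0.0419]
orientation: [0.0, 0.67, 0.743, 0.0]
contact_force: [0.5, 0.7, -0.3]
finger_gap: 0.999
finger_force: 0.0
```

```bash
python3 g.py 494.5 43.7 38 6
```

```text
pose [494.4  43.2  41.9] yang 5.9 shift [0.5 0.2 3.9] twist -0.1
```

Request:
carry_out(
  moves=[
    [[0.5, 0, 3], 0],
    [[0.5, 0, 4], 0],
    [[0.5, 0, 4], 0],
  ],
)

```text
time_s: 16.15
tool_pos: [0.4939, 0.0441, 0.0376]
orientation: [0.0, 0.67, 0.743, 0.0]
contact_force: [0.8, -0.1, 0.4]
finger_gap: 1.002
finger_force: 0.0
```

Request:
carry_out(
  fingers=1,
  moves=[
    [[0, 0, 0], 0],
    [[0, 0, 0], 0],
    [[0, 0, 0], 0],
    [[0, 0, 0], 0],
    [[0, 0, 0], 0],
    [[0, 0, 0], 0],
    [[0, 0, 0], 0],
  ],
)

```text
time_s: 16.85
tool_pos: [0.4939, 0.0442, 0.0375]
orientation: [0.0, 0.669, 0.743, 0.0]
contact_force: [-0.6, 0.7, 0.9]
finger_gap: 0.579
finger_force: 30.0
```

```bash
python3 g.py 419.1 -250 80 6
```

```text
pose [493.9  44.2  37.5] yang 5.9 shift [-284.8 -104.9  -42.5] twist -0.1
```

Request:
carry_out(
  moves=[
    [[0, 0, -8], 0],
    [[0, 0, -25], 0],
    [[0, 0, -45], 0],
    [[-20, -7, -55], 0],
    [[-55, -20, -55], 0],
    [[-93, -34, -55], 0],
    [[-131, -48, -55], 0],
    [[-169, -62, -55], 0],
    [[-207, -76, -55], 0],
    [[-240, -88, -55], 0],
  ],
)

```text
time_s: 17.85
tool_pos: [0.4303, -0.2054, 0.0929]
orientation: [0.0, 0.67, 0.743, -0.0]
contact_force: [0.6, -0.4, -2.6]
finger_gap: 0.583
finger_force: 30.0
```

Request:
carry_out(
  moves=[
    [[-25, -9, 0], 0],
    [[-40, -15, 10], 0],
    [[-45, -17, 20], 0],
    [[-45, -17, 35], 0],
    [[-45, -17, 48], 0],
    [[-45, -17, 55], 0],
    [[-45, -17, 55], 0],
    [[-45, -17, 55], 0],
  ],
)

```text
time_s: 18.65
tool_pos: [0.4191, -0.2498, 0.0375]
orientation: [-0.0, 0.669, 0.743, -0.0]
contact_force: [0.3, 0.3, -3.0]
finger_gap: 0.578
finger_force: 30.0
```

```bash
python3 g.py 419.1 -250 33.5 6
python3 - <<'E'
from h import *
w=cam('wrist','w9')
p=proj(w,[[.4191,-.25,.030]])[0];k=contour(w['hsv'][...,2]<70,p,20);print(p,flat(w,k,.030))
E
```

```text
pose [ 419.1 -249.8   37.5] yang 6.0 shift [-0.2 -0.   4. ] twist -0.0
[274.02597386 284.49262885] (array([ 419.27910614, -250.48190578]), ((419.1640625, -250.6654815673828), (15.278768539428711, 15.288536071777344), 6.033182621002197))
```

Gear hole is within 1 mm of the board centre. Set down.

Request:
carry_out(
  moves=[
    [[0, 0, 2.5], 0],
    [[0, 0, 3.8], 0],
    [[0, 0, 4.2], 0],
    [[0, 0, 4.2], 0],
  ],
)

```text
time_s: 19.1
tool_pos: [0.419, -0.2502, 0.0335]
orientation: [0.0, 0.67, 0.743, 0.0]
contact_force: [0.2, -0.5, 1.1]
finger_gap: 0.582
finger_force: 30.0
```

Request:
carry_out(
  fingers=-1,
  moves=[
    [[0, 0, 0], 0],
    [[0, 0, 0], 0],
    [[0, 0, 0], 0],
    [[0, 0, 0], 0],
    [[0, 0, -5], 0],
    [[0, 0, -20], 0],
    [[0, 0, -50], 0],
    [[0, 0, -80], 0],
    [[0, 0, -85], 0],
    [[0, 0, -85], 0],
  ],
)

```text
time_s: 20.1
tool_pos: [0.4195, -0.2506, 0.1192]
orientation: [0.001, 0.67, 0.743, 0.0]
contact_force: [0.4, -0.1, -1.1]
finger_gap: 0.999
finger_force: 0.0
```

```bash
python3 g.py 500.7 -31 100 10
python3 - <<'E'
from h import *
w=cam('wrist','w10')
p=proj(w,[[.4191,-.25,.026]])[0];k=contour(w['hsv'][...,2]<70,p,20);print(p,flat(w,k,.026))
E
```

```text
pose [ 419.5 -250.6  119.2] yang 5.9 shift [210.  103.4  19.1] twist -4.1
[273.34196188 228.10092876] (array([ 419.3447833 , -250.76948842]), ((419.4299011230469, -250.61387634277344), (15.346663475036621, 14.695819854736328), 52.2165412902832))
```

Request:
carry_out(
  moves=[
    [[20, 10, 0], -2],
    [[55, 27, 0], -4],
    [[95, 47, 0], -4],
    [[135, 66, 0], -4],
    [[172, 85, 0], -4],
    [[200, 98, 5], -4],
    [[210, 103, 10], -4],
    [[210, 103, 19], -4],
    [[210, 103, 19], -4],
    [[210, 103, 19], -4],
  ],
)

```text
time_s: 21.15
tool_pos: [0.4986, -0.0318, 0.0985]
orientation: [-0.001, 0.644, 0.765, -0.001]
contact_force: [0.0, -0.2, -0.6]
finger_gap: 0.999
finger_force: 0.0
```

```bash
python3 g.py 500.7 -31 38 10
python3 - <<'E'
from h import *
w=cam('wrist','w11');h=w['hsv'];H,S,V=h[...,0],h[...,1],h[...,2]
p=proj(w,[[.5007,-.031,.030]])[0];k=contour(V<80,p,20);print(p,flat(w,k,.030))
b=contour((H>15)&(H<28)&(S>75)&(V>150),p,200);print(flat(w,b,.030))
E
```

```text
pose [498.6 -31.8  98.5] yang 9.9 shift [ 0.4  2.3 60.5] twist -0.1
[277.47514328 240.36394967] (array([500.6439273, -31.103896 ]), ((500.4283447265625, -31.236921310424805), (16.30099868774414, 16.656381607055664), 9.969301223754883))
(array([500.60635393, -30.64813281]), ((500.62408447265625, -30.655359268188477), (45.06627655029297, 44.81294631958008), 9.974077224731445))
```

Request:
carry_out(
  moves=[
    [[0, 1, 15], 0],
    [[0, 1, 35], 0],
    [[0, 1, 50], 0],
    [[0, 1, 56], 0],
    [[0, 1, 56], 0],
    [[0, 1, 56], 0],
  ],
)

```text
time_s: 21.8
tool_pos: [0.5009, -0.0309, 0.0438]
orientation: [0.0, 0.643, 0.766, 0.0]
contact_force: [0.5, -0.7, 0.1]
finger_gap: 1.006
finger_force: 0.0
```

```bash
python3 g.py 500.7 -31 38 10
```

```text
pose [500.9 -30.9  43.8] yang 9.9 shift [-0.1 -0.2  5.8] twist -0.1
```

Request:
carry_out(
  moves=[
    [[0, 0, 4], 0],
    [[0, 0, 6], 0],
    [[0, 0, 6], 0],
  ],
)

```text
time_s: 22.1
tool_pos: [0.5006, -0.0305, 0.0373]
orientation: [0.0, 0.643, 0.766, 0.0]
contact_force: [-1.4, 0.1, 0.4]
finger_gap: 0.998
finger_force: 0.0
```

Request:
carry_out(
  fingers=1,
  moves=[
    [[0, 0, 0], 0],
    [[0, 0, 0], 0],
    [[0, 0, 0], 0],
    [[0, 0, 0], 0],
    [[0, 0, 0], 0],
    [[0, 0, 0], 0],
    [[0, 0, 0], 0],
    [[0, 0, 0], 0],
  ],
)

```text
time_s: 22.9
tool_pos: [0.5006, -0.0305, 0.0372]
orientation: [-0.0, 0.643, 0.766, -0.0]
contact_force: [-0.1, 0.2, -0.5]
finger_gap: 0.494
finger_force: 30.0
```

```bash
python3 g.py 597.8 -262.2 80 0
```

```text
pose [500.6 -30.5  37.2] yang 9.9 shift [-245.    55.7  -42.8] twist 9.9
```

Request:
carry_out(
  moves=[
    [[0, 0, -8], 0],
    [[0, 0, -25], 0],
    [[0, 0, -45], 0],
    [[-20, 5, -55], 3],
    [[-55, 12, -55], 6],
    [[-93, 21, -55], 9],
    [[-131, 30, -55], 10.4],
    [[-169, 38, -55], 10.4],
    [[-205, 46, -55], 10.4],
    [[-230, 52, -55], 10.4],
  ],
)

```text
time_s: 23.9
tool_pos: [0.5921, -0.2504, 0.0926]
orientation: [0.0, 0.71, 0.704, -0.0]
contact_force: [0.0, -0.3, -3.0]
finger_gap: 0.499
finger_force: 30.0
```

```bash
python3 g.py 597.8 -262.2 37.2 -0.6
```

```text
pose [ 592.1 -250.4   92.6] yang -0.5 shift [-11.8   5.8  55.4] twist 0.1
```

Request:
carry_out(
  moves=[
    [[-10, 4, 5], 0],
    [[-14, 6, 15], 0],
    [[-14, 6, 30], 0],
    [[-14, 6, 45], 0],
    [[-14, 6, 54], 0],
    [[-14, 6, 55], 0],
    [[-14, 6, 55], 0],
    [[-14, 6, 55], 0],
  ],
)

```text
time_s: 24.7
tool_pos: [0.5979, -0.262, 0.0377]
orientation: [0.0, 0.71, 0.704, 0.0]
contact_force: [0.6, -0.8, -2.2]
finger_gap: 0.501
finger_force: 30.0
```

```bash
python3 g.py 597.8 -262.2 33.2 -0.6
cat > b.py <<'E'
from h import *
import sys
z=float(sys.argv[2]);w=cam('wrist',sys.argv[1]);h=w['hsv'];H,S,V=h[...,0],h[...,1],h[...,2]
p=proj(w,[[.5978,-.2622,z]])[0];k=contour(V<70,p,20);print(p,flat(w,k,z))
i=w['pixels'][150:370,130:420,::-1];cv2.imwrite(f'pics/{sys.argv[1]}c.png',cv2.resize(i,None,fx=2,fy=2))
E
python3 b.py w12 .030
```

```text
pose [ 597.9 -262.    37.7] yang -0.4 shift [-0.2 -0.1  4.5] twist 0.2
[273.86635183 284.2717268 ] (array([ 598.00306509, -262.98739837]), ((598.1060791015625, -263.012451171875), (16.454442977905273, 16.826763153076172), 89.58126831054688))
```

View pics/w12c.png

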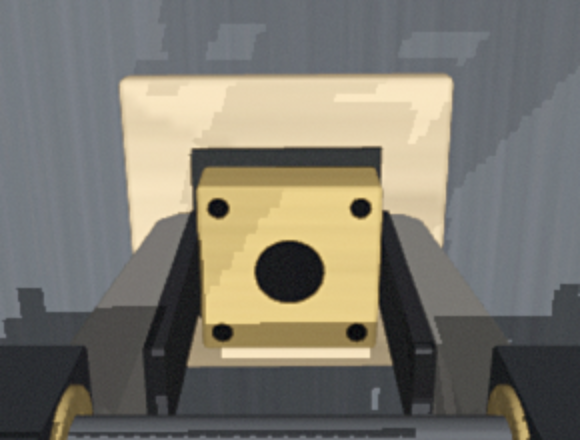

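The block is held square, hole at crop (290,271), sides parallel to the black outline. Set down.

Request:
carry_out(
  moves=[
    [[0.5, 0, 2.5], 0],
    [[0.5, 0, 4], 0],
    [[0.5, 0, 4.7], 0],
    [[0.5, 0, 4.7], 0],
    [[0.5, 0, 4.7], 0],
  ],
)

```text
time_s: 25.25
tool_pos: [0.5976, -0.2617, 0.0333]
orientation: [0.0, 0.71, 0.704, 0.0]
contact_force: [-2.5, 1.7, 5.9]
finger_gap: 0.496
finger_force: 30.0
```

Request:
carry_out(
  fingers=-1,
  moves=[
    [[0, 0, 0], 0],
    [[0, 0, 0], 0],
    [[0, 0, 0], 0],
    [[0, 0, 0], 0],
    [[0, 0, -5], 0],
    [[0, 0, -20], 0],
    [[0, 0, -50], 0],
    [[0, 0, -90], 0],
    [[0, 0, -95], 0],
    [[0, 0, -95], 0],
  ],
)

```text
time_s: 26.25
tool_pos: [0.5986, -0.2621, 0.1303]
orientation: [0.002, 0.71, 0.704, 0.001]
contact_force: [-0.2, -0.6, 0.0]
finger_gap: 1.001
finger_force: 0.0
```

```bash
python3 b.py w13 .026; python3 g.py 498 -60 130 6
```

```text
[272.47031669 224.30905864] (array([ 597.71652646, -262.2053051 ]), ((597.746826171875, -262.1909484863281), (15.970451354980469, 16.26761817932129), 61.989158630371094))
pose [ 597.7 -261.7  128.5] yang -0.5 shift [ 200.9 -101.3   -1.7] twist -6.5
```

Block is on its outline. Now view the bare plate.

Request:
carry_out(
  moves=[
    [[20, -10, 0], -3],
    [[55, -27, 0], -6],
    [[95, -47, 0], -6],
    [[135, -67, 0], -6],
    [[170, -85, 0], -6],
    [[194, -97, 0], -6],
    [[201, -101, 0], -6],
    [[201, -101, 0], -6],
    [[201, -101, 0], -6],
    [[201, -101, 0], -6],
  ],
)

```text
time_s: 27.3
tool_pos: [0.4987, -0.0608, 0.1274]
orientation: [0.0, 0.672, 0.74, -0.0]
contact_force: [0.7, 0.1, -0.7]
finger_gap: 1.003
finger_force: 0.0
```

```bash
cat > p.py <<'E'
from h import *
import sys,pickle
c=cam("wrist",sys.argv[1]);h=c["hsv"]
k=contour((h[...,2]>195)&(h[...,1]<40),proj(c,[[.498,.006,.014]])[0],500); f,r=flat(c,k,.014); print("plate",f.round(1),np.round(r[0],1),np.round(r[1],1),r[2])
q=proj(c,np.c_[cv2.boxPoints(r)/1e3,[.014]*4]); 
if len(sys.argv)>2:
    c0,q0=pickle.load(open("v4.pkl","rb"))
    for a in q: b=q0[np.argmin(np.linalg.norm(proj(c,np.c_[onz(c0,q0,.014),[.014]*4])-a,axis=1))]; print((tri([c0,c],[b,a])[0]*1e3).round(1))
pickle.dump((c,q),open("v4.pkl","wb"))
E
python3 p.py w14; python3 g.py 498 6 60 6
```

```text
plate [496.4   6. ] [496.5   5.8] [ 57.6 136.8] 5.392557621002197
pose [498.6 -60.8 127.4] yang 5.5 shift [66.5  5.7 67.4] twist -0.5
```

Request:
carry_out(
  moves=[
    [[20, 0, 15], 0],
    [[30, 0, 25], 0],
    [[30, 0, 25], 0],
    [[30, 0, 25], 0],
    [[30, 0, 25], 0],
  ],
)

```text
time_s: 27.85
tool_pos: [0.4956, -0.0304, 0.1029]
orientation: [0.0, 0.672, 0.74, 0.0]
contact_force: [-0.2, -0.1, 0.3]
finger_gap: 1.001
finger_force: 0.0
```

```bash
python3 p.py w15 2; python3 g.py 498 6 60 6
```

```text
plate [496.4   6.2] [496.5   5.9] [ 57.8 137. ] 5.50919771194458
[461.2  71.4  13.2]
[474.3 -64.9  14.3]
[531.8 -59.6  13.7]
[519.   77.1  11.9]
pose [495.6 -30.4 103. ] yang 5.5 shift [36.   5.9 43. ] twist -0.5
```

View pics/w15.png

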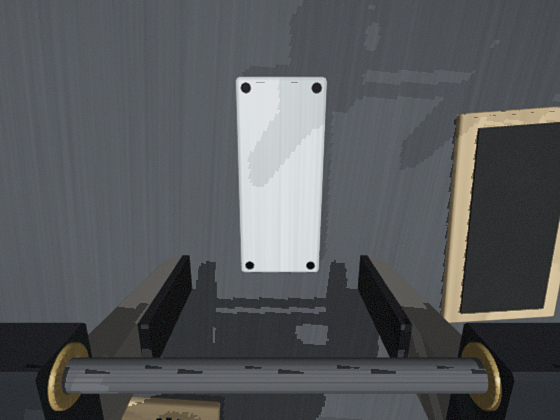

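The bare plate spans (237,77)–(326,271). Its centre is (496.5, 5.9), its top is about 13.5 mm high, and it is already aligned with the tool.

Request:
carry_out(
  moves=[
    [[20, 2, 5], 0],
    [[36, 4.4, 20], 0],
    [[36, 4.4, 40], 0],
    [[36, 4.4, 60], 0],
    [[36, 4.4, 70], 0],
    [[36, 4.4, 73], 0],
    [[36, 4.4, 73], 0],
    [[36, 4.4, 73], 0],
  ],
)

```text
time_s: 28.7
tool_pos: [0.4967, 0.0061, 0.0303]
orientation: [0.0, 0.672, 0.74, 0.0]
contact_force: [-0.4, 0.2, 0.8]
finger_gap: 1.0
finger_force: 0.0
```

```bash
python3 g.py 496.5 5.9 25.5 5.5
```

```text
pose [496.7   6.1  30.3] yang 5.5 shift [-0.2 -0.2  4.8] twist 0.0
```

Request:
carry_out(
  moves=[
    [[0, 0, 3], 0],
    [[0, 0, 4.8], 0],
    [[0, 0, 4.8], 0],
  ],
)

```text
time_s: 29.0
tool_pos: [0.496, 0.0063, 0.0248]
orientation: [0.0, 0.672, 0.74, 0.0]
contact_force: [0.6, -0.1, 0.3]
finger_gap: 1.0
finger_force: 0.0
```

Request:
carry_out(
  fingers=1,
  moves=[
    [[0, 0, 0], 0],
    [[0, 0, 0], 0],
    [[0, 0, 0], 0],
    [[0, 0, 0], 0],
    [[0, 0, 0], 0],
    [[0, 0, 0], 0],
    [[0, 0, 0], 0],
    [[0, 0, 0], 0],
  ],
)

```text
time_s: 29.8
tool_pos: [0.4961, 0.0063, 0.0248]
orientation: [0.0, 0.672, 0.74, 0.0]
contact_force: [-0.4, -0.5, 0.2]
finger_gap: 0.652
finger_force: 30.0
```

Request:
carry_out(
  moves=[
    [[0, 0, -5], 0],
    [[0, 0, -15], 0],
    [[0, 0, -25], 0],
    [[0, 0, -35], 0],
    [[0, 0, -40], 0],
    [[0, 0, -40], 0],
  ],
)

```text
time_s: 30.4
tool_pos: [0.4967, 0.0063, 0.0659]
orientation: [0.001, 0.672, 0.74, 0.001]
contact_force: [0.8, 0.2, -3.3]
finger_gap: 0.65
finger_force: 30.0
```

```bash
python3 g.py 673.1 -10.8 40 9.7
```

```text
pose [496.7   6.3  65.9] yang 5.5 shift [-34.1 173.8  26.2] twist -4.2
```

Request:
carry_out(
  moves=[
    [[-3, 15, 0], 0],
    [[-8, 42, 0], -2],
    [[-14, 72, 0], -4.2],
    [[-20, 102, 0], -4.2],
    [[-26, 132, 0], -4.2],
    [[-31, 158, 0], -4.2],
    [[-34, 171, 0], -4.2],
    [[-34, 174, 5], -4.2],
    [[-34, 174, 15], -4.2],
    [[-34, 174, 20], -4.2],
  ],
)

```text
time_s: 31.4
tool_pos: [0.6704, -0.0105, 0.0428]
orientation: [-0.001, 0.644, 0.765, -0.001]
contact_force: [-0.3, -0.6, -4.1]
finger_gap: 0.647
finger_force: 30.0
```

Request:
carry_out(
  moves=[
    [[0, 0, 0], 0],
    [[0, 0, 3], 0],
    [[0, 0, 5], 0],
    [[0, 0, 5], 0],
    [[0, 0, 5], 0],
  ],
)

```text
time_s: 31.9
tool_pos: [0.6726, -0.0107, 0.04]
orientation: [0.0, 0.645, 0.765, 0.0]
contact_force: [0.1, 0.3, -4.1]
finger_gap: 0.648
finger_force: 30.0
```

```bash
python3 g.py 673.1 -10.8 34.8 9.7
python3 - <<'E'
from h import *
C=[cam('side'),cam('scene')]
for c in C:
    h=c['hsv'];k=contour((h[...,2]>190)&(h[...,1]<40),proj(c,[[.673,-.011,.029]])[0],100);f,r=flat(c,k,.029);print(f.round(1),np.round(r[0],1),np.round(r[1],1),r[2])
w=cam('wrist','w16')
E
```

```text
pose [672.6 -10.7  40. ] yang 9.7 shift [-0.2  0.5  5.2] twist 0.0
[677.3  -7.9] [672.4  -4.3] [58.6 81.7] 8.053648948669434
[666.   34.8] [665.8  34. ] [61.9 46.4] 9.65859317779541
```

View pics/w16.png

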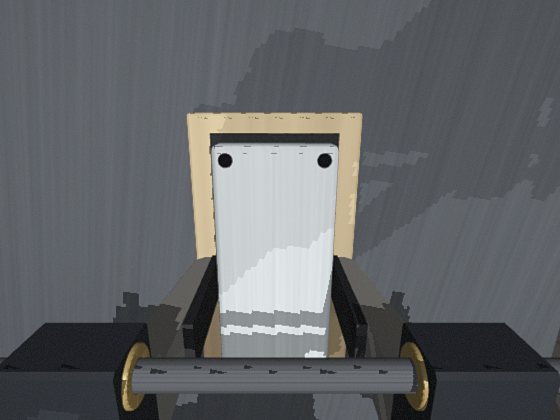

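The plate sits inside the black outline, aligned, with a rubber margin showing at (211–338,135). Set down.

Request:
carry_out(
  moves=[
    [[0, 0, 2], 0],
    [[0, 0, 4], 0],
    [[0, 0, 5], 0],
    [[0, 0, 5.3], 0],
    [[0, 0, 5.3], 0],
    [[0, 0, 5.3], 0],
  ],
)

```text
time_s: 32.65
tool_pos: [0.6724, -0.0107, 0.0348]
orientation: [-0.0, 0.644, 0.765, -0.0]
contact_force: [-3.5, 0.4, 6.6]
finger_gap: 0.652
finger_force: 30.0
```

Request:
carry_out(
  fingers=-1,
  moves=[
    [[0, 0, 0], 0],
    [[0, 0, 0], 0],
    [[0, 0, 0], 0],
    [[0, 0, 0], 0],
    [[0, 0, -5], 0],
    [[0, 0, -20], 0],
    [[0, 0, -50], 0],
    [[0, 0, -90], 0],
    [[0, 0, -130], 0],
    [[0, 0, -130], 0],
  ],
)

```text
time_s: 33.65
tool_pos: [0.6763, -0.0108, 0.1721]
orientation: [0.004, 0.645, 0.765, 0.003]
contact_force: [1.5, -0.3, 0.4]
finger_gap: 1.002
finger_force: 0.0
```

Request:
carry_out(
  moves=[
    [[-30, 0, -20], 0],
    [[-60, 0, -40], 0],
    [[-60, 0, -40], 0],
    [[-60, 0, -40], 0],
    [[-60, 0, -40], 0],
  ],
)

```text
time_s: 34.15
tool_pos: [0.6819, -0.0691, 0.2036]
orientation: [-0.001, 0.644, 0.765, -0.0]
contact_force: [0.7, 0.3, -0.4]
finger_gap: 1.002
finger_force: 0.0
```

Run:
```python
from h import *
w=cam('wrist','w17');h=w['hsv'];k=contour((h[...,2]>190)&(h[...,1]<40),proj(w,[[.673,-.011,.024]])[0],300);f,r=flat(w,k,.024);print(f.round(1),np.round(r[0],1),np.round(r[1],1),r[2])
s=cam('side','side9')
```

```text
[672.6 -10.9] [672.6 -10.9] [ 58.6 137.2] 9.71208381652832
```

View pics/side9.png

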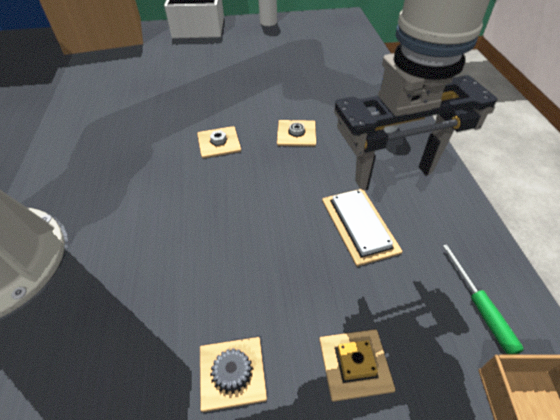

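The side view shows all five parts centred on their boards: nut (219,137), bearing (297,129), plate (362,222), gear (232,369), block (357,360). The arm is clear, so I hand in.

```bash
python3 -c "
from cell import bot
print(bot.job_done())"
```

```text
the job is handed in; nothing more can be done
None
```

The job is handed in after about 34 s of the 120 s allowed: all five parts were set down on their own boards, measured within about 1.5 mm of centre, with the block and cover plate lined up with their outlines; the interface gave no verdict back.

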